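# Vent the vacuum packer and draw its blue filter cassette

### The job

The blue filter cassette of the vacuum packer is due for inspection. First vent the packer: squeeze the red sprung trigger fully against its black grip, then let it spring back; after that pinch the two blue side catches together, lift the blue cassette straight up out of its bay and keep holding it there, upright and still, about 10 cm clear above the packer, with the catches pinched, as the program finishes. Leave the grey cassette seated and everything else on the table where it is.

Things in the scene. Friction and masses are not known exactly. Their poses are not given: they have to be found in the camera images.
- sealer: Vacuum packer fixed on the table: white case, steel deck, 160 mm deep (x) x 340 mm long (y), deck 54 mm above the table. Origin: centre of its underside; x points from its front panel (gauge) to its back, z up. On its centre line: filter bays at y = -115 and -25 mm, one with the blue cassette and one with the grey, either way round; vent grip at y = +100 mm.
- vent_grip (a point): Point to squeeze about, 43 mm above the deck, axes as the packer's: midway between the back (+x) of the fixed black post and the front of the red trigger when squeezed home. At this height the two measure about 48 mm over all at rest, 37 mm squeezed home (x). The post is 24 mm thick, 30 mm wide (y), its top 70 mm above the deck, its back 18.5 mm behind this point.
- vent_trigger (a joint): Red trigger, 22 mm wide and 8 mm thick, in front (-x) of the black post, hinged at its foot 8 mm above the deck, tip 68 mm above the deck. 0 = sprung out, leaning to the front; 0.30 rad = squeezed home against its stop beside the post (a squeeze counts as full from 0.24). Its spring takes about 3 to 6 N at the squeezing height and brings it back when let go.
- blue_cassette_grip (a point): Centre between the two upright blue finger pads of the blue cassette's catches, 25 mm above the deck while seated, 71 mm above the cassette's underside; z up. Pads face each other along x: 56 mm over their outer faces at rest, 40 mm pressed home; each 22 mm wide (y), top 16 mm above this point. Hooks below the deck hold the cassette until both are pressed in.
- blue_cassette: The blue cassette: white pleated block 59 x 51 mm, 48 mm high, about 0.15 kg, 1.5 mm clearance a side in its bay (lift straight up). Origin at the centre of its underside, 71 mm below point blue_cassette_grip, 8 mm above the table while seated; z up, x through both catches.
- blue_cassette_front (a joint): The sprung catch on the front (-x) side of the blue cassette: 0 = sprung fully out (hooked under the deck), 0.008 m = pressed fully in; clear of the deck when pressed about 0.006 m. Takes about 3 N to start and 6.5 N to press home.
- blue_cassette_rear (a joint): The sprung catch on the back (+x) side of the blue cassette: 0 = sprung fully out (hooked under the deck), 0.008 m = pressed fully in; clear of the deck when pressed about 0.006 m. Takes about 3 N to start and 6.5 N to press home.
- grey_cassette_grip (a point): The same point on the grey cassette, which is alike but for its grey pads and stays in its bay.
- wrap_box: Green and white carton of wrapping film, 55 x 329 x 47 mm, lying on the table; leave alone.
- tape: Roll of beige tape lying flat, 104 mm across, 25 mm high; leave alone.
- pen: Blue and white marker pen lying on the table, 135 mm long, 17 mm thick; leave alone. Between it and the front edge of the table stands a fixed upright white paper roll about 0.3 m tall: pass above it or round it.
- white_cup: White lidded cup, 66 mm across, 60 mm high; leave alone.
- red_cup: Red lidded cup with a white lid, 66 mm across, 60 mm high; leave alone.
- shaker: Pepper shaker, 44 mm across, 90 mm high; leave alone.
Things that resemble listed ones, but are neither listed nor needed, are in the scene too. Leave any pink look-alike of the blue_cassette alone.

How it is judged:
By the outcome, as a careful person would: the job done as asked, in the order asked, and still so for the second after the job is handed in, while the arm keeps its last pose, push and grip.
It also fails if it takes over 48 s, if anything falls off the work surface, if the arm or the gripper's body presses on something with over 40 N, if the wrist force passes 120 N, or if a joint passes its speed limit or range.

### The arm

A 7-joint arm with a two-finger parallel gripper is mounted at the origin on a cart in front of the work surface, level with it; the furniture and walls round the work are solid. World frame = base frame: x ahead of the robot, y to its left, z up, the work surface at z = 0. Lengths are in mm, angles in rad, forces in N, time in s.
With the tool pointing down it reaches from about 425 to 950 mm from the base axis. Payload 16.7 kg.
Tool frame: the origin (TCP) lies at the centre of the arm's flange, where the gripper is bolted on; the fingertips stand 199 mm ahead of it and the grasp point (between the pads) lies 180 mm ahead of it; z points along the fingers, y is the direction in which the jaws open and shut (so a half turn about z gives the same grasp; the last joint's range is limited). The gripper opens to 94 mm and grips with 3 to 60 N. Pads are 16 mm wide; open, the fingers measure 119 mm over their backs; the gripper's body (75 mm by 177 mm) begins 78 mm behind the grasp point.
Start: joints at [1.054, 0.426, 0.074, 1.606, -0.034, 1.111, -0.067], TCP at [242.671, -629.84, 404.667] pointing down, gripper open.
Joint ranges: [-2.85, 2.85], [-0.5, 2.14], [-1.23, 1.37], [0.21, 2.46], [-1.02, 4.16], [0.16, 2.05], [-2.73, 2.73]. Speed limits (rad/s): [1.89, 1.89, 2.39, 2.39, 3.01, 3.01, 3.01].

### API

Orientations are given as a 3x3 rotation matrix whose columns are the frame's x, y, z axes.
In Python, from workcell import * gives the robot as it stands.
- The arm moves only by the tool drive_tool, never from a script. Its argument "increments" is text: rows parted by semicolons, each of 4 numbers parted by spaces: the shift along the tool's x, y, z in mm, then the turn about the tool's z in degrees. In form: dx dy dz yaw; .... A call has 1 to 5 rows; each row shifts and turns the pose as measured when the row begins, along the tool's axes as they then stand; what a row does not reach is not made up. A row lasts 1/12 s, in which the tool goes at most 41.7 mm and 7.16 degrees, less where a joint would pass 70% of its speed; a pose out of reach is approached as far as the arm can. A call is refused whole if a number of a shift passes 41.7 or a number of a turn 7.16, either way. A call with a gripper value outside its range is refused whole. "hand" is the closure, from 0 (fully open) to 1 (shut), set as the call begins (left out, the last holds). The fingers move at their own pace and stop on an object; the grip force is fixed at half the most. Time passes only in rows, so rows that do not move let the fingers close. It gives the time, the measured TCP pose, the force and the opening at its end, in the units of the state.
- observe(): the state, without advancing time (a new reading comes with each control period).
- capture(name): name is "scene" or "top" or "wrist"; returns a dict with "color" (384x512x3 uint8, blue, green, red), "camera_matrix" (3x3 intrinsics, pixels), "k1" (the pictures are not rectified: a ray, as slopes to the right and down, at radius r is drawn at 1 + k1 r^2 times it, then the intrinsics apply), "R" (3x3) and "t" (3): a world point X has camera coordinates R X + t. Camera axes: x right, y down, z forward; pixel columns grow to the right and rows downward; lengths in mm; the calibration is good to about 2 mm. A picture is of the moment at which its call begins. There is no depth.
- sign_off(): hands the job in, once; it reports no verdict.
Trained networks look in a picture, given as the dict that the camera call returned (one of the last four; its "shot" number tells which), for a name from the list of things; names that differ only in an ending like _2 or _b are one class to them, and where a whole thing is asked for, a point or a joint stands for the part that bears it (a point fixed in the world has none). Each returns a list of dicts, best first, with "confidence" (0 to 1); they miss things now and then, are a little off and sometimes report something else, mostly with a low value. They report only what shows in the picture. A call takes as long as a camera call. They do not tell look-alikes from the thing itself.
- trace(picture, target): "mask" (384x512 bool, what is visible of it) and "extent" ([left, top, right, bottom] in pixels, round what is visible of it).
The state is a dict: "time": time; "q": joint angles; "qvel": joint speeds; "joint_torque": joint torques, N m; "ee_pos": TCP position; "tool_rot": TCP orientation; "force": force on the tool from outside, world axes, zero at the start; "torque": the same for the moment, N m; "opening": finger opening in mm.
Only numpy, scipy, OpenCV 4.12 (cv2) and the standard library are available. Lean on these libraries where they do the work, as an engineer would, in place of code of your own. Each camera call takes 0.05 s, during which the arm holds its last target. There are 200 camera calls.

## Working session

There is one attempt and no reset: what is moved stays moved. The work goes in short steps, Python scripts to look and compute and a tool call to move; the robot and the scene stay as the last step left them, time stands still between calls to the robot, and variables do not carry over. Pictures are saved under pics/ and viewed, about 8 in all and at most 12, crops included, and the job is handed in when it is done.

Besides the shell and the picture viewer there is one more tool, called after "Emit:" by a JSON object that holds its "op" and its "data". drive_tool: Moves the arm, as the interface text tells. Its arguments: {"type":"object","properties":{"increments":{"type":"string"},"hand":{"type":"number"}},"required":["increments"]}

```bash
mkdir -p pics; python3 - <<'E'
from workcell import *
import cv2,numpy as np
s=observe();print({k:np.round(v,3).tolist() for k,v in s.items()})
for n in("scene","top"):
    p=capture(n);cv2.imwrite(f"pics/{n}0.png",p["color"])
    print(n,np.round(p["camera_matrix"],1).tolist(),p["k1"],np.round(p["R"],4).tolist(),np.round(p["t"],1).tolist())
    for t in("sealer","vent_trigger","blue_cassette","blue_cassette_front","blue_cassette_rear","grey_cassette_grip"):
        for r in trace(p,t)[:3]: print(t,round(r["confidence"],2),r["extent"], np.round(np.argwhere(r["mask"]).mean(0)[::-1],1))
E
```

```text
{'time': 0.0, 'q': [1.053, 0.427, 0.074, 1.607, -0.034, 1.111, -0.067], 'qvel': [0.001, -0.002, 0.002, -0.001, 0.0, 0.001, -0.001], 'joint_torque': [0.0, -93.583, 3.666, -45.419, -0.049, 0.02, 0.0], 'ee_pos': [242.626, -629.684, 403.974], 'tool_rot': [[0.933, 0.36, -0.001], [0.36, -0.933, 0.001], [-0.0, -0.001, -1.0]], 'force': [-0.313, 0.109, -0.998], 'torque': [0.013, -0.022, -0.003], 'opening': 94.227}
scene [[352.2, 0.0, 253.2], [0.0, 352.2, 190.0], [0.0, 0.0, 1.0]] 0.020011510740943105 [[0.6662, -0.7457, 0.0111], [-0.3129, -0.293, -0.9035], [0.677, 0.5984, -0.4285]] [-337.1, 262.9, 1115.3]
sealer 0.75 [229.3, 179.1, 305.6, 241.7] [266.2 210.6]
sealer 0.59 [248.8, 184.6, 254.0, 193.9] [251.  189.2]
sealer 0.2 [175.7, 176.1, 181.6, 179.1] [179. 175.]
blue_cassette 0.69 [273.6, 207.6, 290.0, 222.5] [282.  215.2]
blue_cassette 0.69 [211.0, 172.5, 227.2, 194.4] [218.6 184.8]
blue_cassette 0.51 [177.2, 180.8, 197.0, 202.7] [184.1 193.2]
blue_cassette_front 0.6 [277.1, 211.5, 281.7, 222.2] [276.9 214.5]
blue_cassette_front 0.59 [186.5, 186.2, 192.4, 199.7] [187.  190.8]
blue_cassette_r
[... 304 characters left out ...]
, 0.0, 1.0]] -0.014921013715430675 [[0.0241, -0.9997, 0.0044], [-0.9985, -0.0243, -0.0484], [0.0485, -0.0033, -0.9988]] [45.5, 571.9, 1491.6]
sealer 0.85 [236.4, 169.4, 341.1, 244.9] [285.3 206.5]
sealer 0.54 [309.2, 210.5, 327.5, 231.3] [318.5 218.9]
vent_trigger 0.35 [257.3, 200.6, 261.2, 206.9] [259.3 201.5]
blue_cassette 0.68 [187.2, 188.2, 208.7, 207.7] [197.9 196.8]
blue_cassette 0.62 [174.2, 237.9, 198.7, 252.8] [185.8 244. ]
blue_cassette 0.31 [108.1, 195.8, 144.2, 207.9] [124.5 199.9]
blue_cassette_front 0.62 [189.7, 242.5, 197.2, 249.5] [192.8 245.9]
grey_cassette_grip 0.57 [139.9, 160.2, 169.8, 185.5] [154.1 173.1]
grey_cassette_grip 0.51 [285.3, 200.9, 306.2, 220.9] [294.3 210. ]
```

```bash
python3 - <<'E'
import cv2,numpy as np
a=cv2.imread("pics/top0.png")[130:270,90:360]; b=cv2.imread("pics/scene0.png")[120:270,130:400]
f=lambda i:cv2.resize(i,(800,int(i.shape[0]*800/270)),interpolation=cv2.INTER_CUBIC)
cv2.imwrite("pics/c_top.png",f(a));cv2.imwrite("pics/c_scene.png",f(b))
E
```

```text
(no output)
```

View pics/c_top.png

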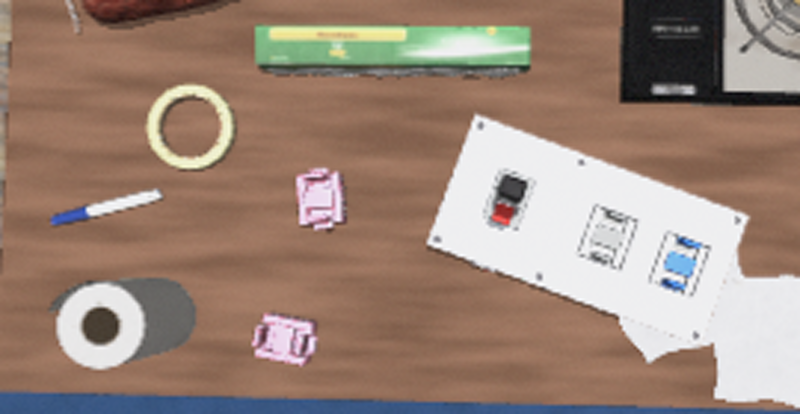

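View pics/c_scene.png

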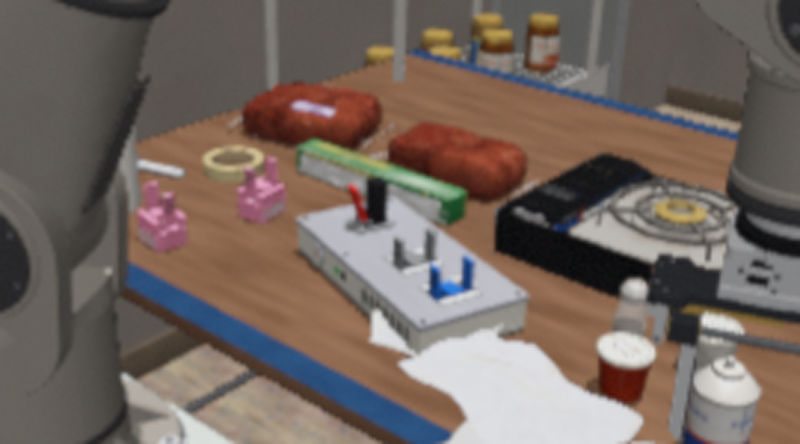

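View pics/scene0.png

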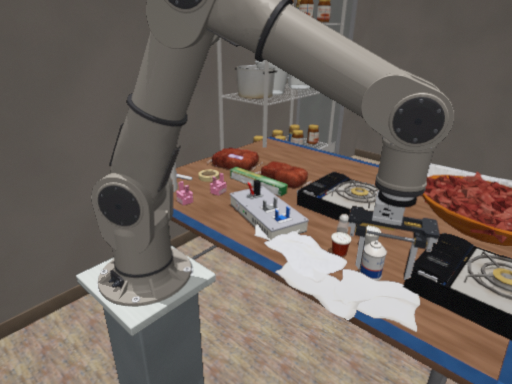

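```bash
cat >h.py <<'E'
import numpy as np,cv2
from scipy.optimize import least_squares
def proj(p,X):
    c=(np.asarray(X,float)@np.array(p["R"]).T)+np.array(p["t"]); s=c[:,:2]/c[:,2:]
    s=s*(1+p["k1"]*(s**2).sum(1,keepdims=True)); K=np.array(p["camera_matrix"])
    return s*[K[0,0],K[1,1]]+K[:2,2]
def sealer(q,P):
    c,s=np.cos(q[2]),np.sin(q[2]); P=np.asarray(P,float)
    return np.c_[q[0]+c*P[:,0]-s*P[:,1],q[1]+s*P[:,0]+c*P[:,1],P[:,2]]
E
python3 - <<'E'
from h import *
from workcell import *
pt,ps=capture("top"),capture("scene")
k=270/800
# crop px -> full
T=np.array([[477,115],[748,215],[705,343],[428,245],[680,262],[608,236]])*k+[90,130]-.3
PT=[[80,170,54],[80,-170,54],[-80,-170,54],[-80,170,54],[0,-115,64],[0,-25,64]]
S=np.array([[297,222],[412,348],[526,297]])*k+[130,120]-.3
PS=[[-80,170,54],[-80,-170,54],[80,-170,54]]
for use in((1,0),(0,1),(1,1)):
    f=lambda q:np.r_[use[0]*(proj(pt,sealer(q,PT))-T).ravel(),use[1]*(proj(ps,sealer(q,PS))-S).ravel()]
    r=least_squares(f,[580,-150,-.3]);print(np.round(r.x,3),np.round(r.fun,1))
q=r.x
for n,P in(("vent",[0,100,97]),("blue",[0,-115,79])):print(n,sealer(q,[P]))
E
```

```text
[ 5.37567e+02 -4.47330e+01 -3.23000e-01] [-0.4  0.5 -0.3 -0.2 -1.  -0.1  0.5 -0.4  0.6  0.1  0.5  0.1  0.  -0.
  0.  -0.   0.  -0. ]
[ 5.09286e+02 -6.08600e+01 -3.55000e-01] [ 0.   0.   0.   0.   0.   0.   0.   0.   0.   0.   0.   0.  -0.7  0.6
  0.7 -3.4 -0.2  3.2]
[ 5.34246e+02 -4.52270e+01 -3.33000e-01] [ 0.1  1.1 -0.1  1.3 -1.3  1.2  0.6  0.1  0.7  1.4  0.6  1.1  0.3 -2.
  3.  -7.8  0.6 -1.2]
vent [[566.93633225  49.27916164  97.        ]]
blue [[ 496.65318326 -153.90863073   79.        ]]
```

```bash
cat >>h.py <<'E'
def plan(s,target,yaw,step=38,ty=6.8):
    """rows from state s to TCP target (mm), tool y at world angle yaw (rad, mod pi), tool z down"""
    R=np.array(s["tool_rot"]);p=np.array(s["ee_pos"]);rows=[]
    a=np.arctan2(R[1,1],R[0,1]);d=np.degrees((yaw-a+np.pi/2)%np.pi-np.pi/2)
    D=np.array(target)-p;n=max(1,int(np.ceil(max(np.linalg.norm(D)/step,abs(d)/ty))))
    for i in range(n):
        b=a+np.radians(d)*i/n; y=np.array([np.cos(b),np.sin(b),0]);z=np.array([0,0,-1.]);x=np.cross(y,z)
        v=D/n;rows.append(f"{v@x:.1f} {v@y:.1f} {v@z:.1f} {-d/n:.2f}")
    print(n);[print("; ".join(rows[i:i+5])) for i in range(0,n,5)]
E
python3 - <<'E'
from h import *
from workcell import *
plan(observe(),[569,51,390],-.323)
E
```

```text
20
27.5 -25.9 0.7 -2.52; 28.6 -24.7 0.7 -2.52; 29.6 -23.4 0.7 -2.52; 30.6 -22.1 0.7 -2.52; 31.6 -20.7 0.7 -2.52
32.5 -19.3 0.7 -2.52; 33.3 -17.8 0.7 -2.52; 34.0 -16.4 0.7 -2.52; 34.7 -14.8 0.7 -2.52; 35.3 -13.3 0.7 -2.52
35.9 -11.7 0.7 -2.52; 36.4 -10.1 0.7 -2.52; 36.8 -8.5 0.7 -2.52; 37.1 -6.9 0.7 -2.52; 37.4 -5.3 0.7 -2.52
37.6 -3.6 0.7 -2.52; 37.7 -2.0 0.7 -2.52; 37.8 -0.3 0.7 -2.52; 37.7 1.4 0.7 -2.52; 37.6 3.0 0.7 -2.52
```

Emit:
{"op": "drive_tool", "data": {"increments": "27.5 -26 0.7 -2.5; 28.5 -24.5 0.7 -2.5; 29.5 -23.5 0.7 -2.5; 30.5 -22 0.7 -2.5; 31.5 -20.5 0.7 -2.5", "hand": 0}}

```text
time: 1.22
ee_pos: [321.3, -460.4, 399.6]
tool_rot: [[0.836, 0.549, -0.003], [0.549, -0.836, -0.003], [-0.004, 0.001, -1.0]]
force: [0.5, -0.9, 0.8]
opening: 93.9
```

Emit:
{"op": "drive_tool", "data": {"increments": "32.5 -19.5 0.7 -2.5; 33.5 -18 0.7 -2.5; 34 -16.5 0.7 -2.5; 34.5 -15 0.7 -2.5; 35.5 -13.5 0.7 -2.5"}}

```text
time: 1.63
ee_pos: [404.8, -280.7, 396.2]
tool_rot: [[0.69, 0.724, -0.001], [0.724, -0.69, -0.006], [-0.005, 0.003, -1.0]]
force: [0.3, 0.2, 0.6]
opening: 93.8
```

```bash
python3 - <<'E'
from h import *
from workcell import *
s=observe();print(s["time"],np.round(s["q"],2));plan(s,[569,51,390],-.323)
E
```

```text
1.6333 [ 0.65  0.15 -0.2   2.01  0.04  0.99 -0.32]
10
35.3 -11.0 0.6 -2.51; 35.8 -9.4 0.6 -2.51; 36.2 -7.8 0.6 -2.51; 36.5 -6.3 0.6 -2.51; 36.7 -4.7 0.6 -2.51
36.9 -3.0 0.6 -2.51; 37.0 -1.4 0.6 -2.51; 37.0 0.2 0.6 -2.51; 37.0 1.8 0.6 -2.51; 36.9 3.4 0.6 -2.51
```

Emit:
{"op": "drive_tool", "data": {"increments": "35.5 -11 0.6 -2.5; 36 -9.5 0.6 -2.5; 36 -8 0.6 -2.5; 36.5 -6.5 0.6 -2.5; 36.5 -4.5 0.6 -2.5"}}

```text
time: 2.05
ee_pos: [487.8, -105.0, 393.8]
tool_rot: [[0.507, 0.862, 0.003], [0.862, -0.507, -0.008], [-0.006, 0.006, -1.0]]
force: [1.3, -1.3, 0.3]
opening: 93.8
```

Emit:
{"op": "drive_tool", "data": {"increments": "37 -3 0.6 -2.5; 37 -1.5 0.6 -2.5; 37 0 0.6 -2.5; 37 2 0.6 -2.5; 37 3.5 0.6 -2.5"}}

```text
time: 2.47
ee_pos: [570.0, 71.2, 391.2]
tool_rot: [[0.299, 0.954, 0.006], [0.954, -0.299, -0.009], [-0.006, 0.008, -1.0]]
force: [1.6, -0.6, -0.3]
opening: 94.2
```

```bash
python3 - <<'E'
from h import *
from workcell import *
p=capture("wrist");cv2.imwrite("pics/w1.png",cv2.resize(p["color"],(800,600),interpolation=cv2.INTER_CUBIC))
s=observe();print(s["time"],np.round(s["q"],2),s["ee_pos"]);plan(s,[569,51,390],-.323)
import pickle;pickle.dump(p,open("w1.pkl","wb"))
q=[537.6,-44.7,-.323]
print(np.round(proj(p,sealer(q,[[0,100,97],[80,170,54],[-80,170,54],[-80,-170,54],[80,-170,54],[18.5,100,124],[-5.5,100,124],[0,-25,79],[0,-115,79]]))*1.5625,0).tolist())
E
```

```text
2.5167 [ 0.16  0.32 -0.49  1.82  0.18  1.04 -0.7 ] [571.69324038  78.33334097 391.32241983]
1
-26.9 5.3 1.3 1.65
[[404.0, 324.0], [513.0, 216.0], [296.0, 212.0], [315.0, 567.0], [479.0, 568.0], [434.0, 340.0], [396.0, 339.0], [400.0, 462.0], [398.0, 546.0]]
```

View pics/w1.png

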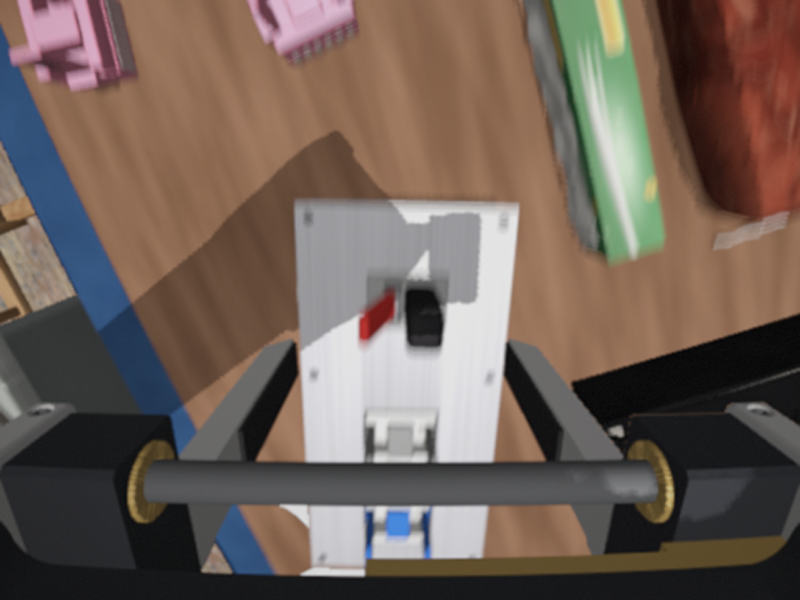

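Emit:
{"op": "drive_tool", "data": {"increments": "-27 5 1 1.6; 0 0 0 0; 0 0 0 0"}}

```text
time: 2.77
ee_pos: [569.7, 56.0, 389.9]
tool_rot: [[0.308, 0.951, 0.007], [0.951, -0.308, -0.002], [0.0, 0.008, -1.0]]
force: [-0.0, 0.1, 0.1]
opening: 94.0
```

```bash
python3 - <<'E'
from h import *
from workcell import *
p=capture("wrist");c=cv2.resize(p["color"],(800,600),interpolation=cv2.INTER_CUBIC);cv2.imwrite("pics/w2.png",c)
s=observe();print(s["time"],s["ee_pos"],s["tool_rot"]);plan(s,[569,51,390],-.323)
import pickle;pickle.dump(p,open("w2.pkl","wb"))
E
```

```text
2.8167 [569.67211247  55.23040316 389.81253192] [[ 3.09364167e-01  9.50916797e-01  7.14544286e-03]
 [ 9.50943542e-01 -3.09351942e-01 -2.78481321e-03]
 [-4.37669030e-04  7.65643416e-03 -9.99970593e-01]]
1
-4.2 0.7 -0.2 0.49
```

View pics/w2.png

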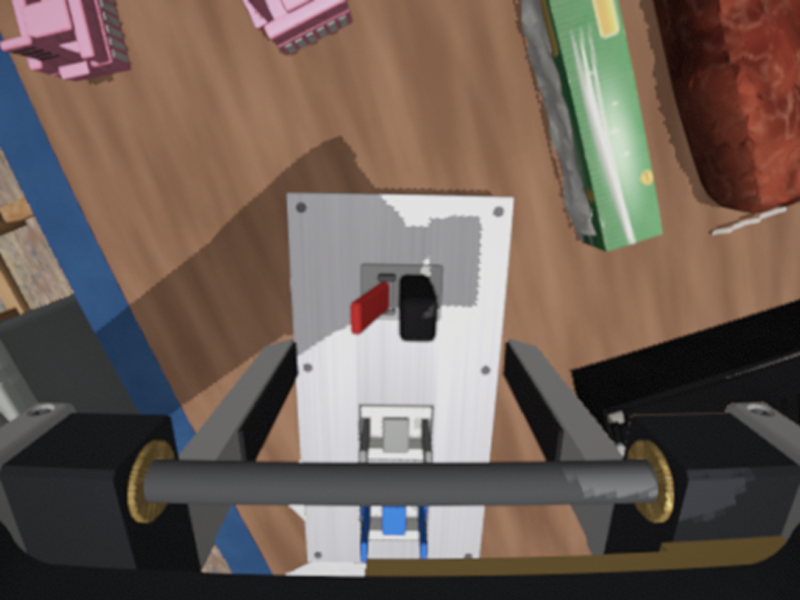

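```bash
python3 - <<'E'
from h import *
from workcell import *
import pickle
p=pickle.load(open("w2.pkl","rb"))
U=np.array([[288,194],[513,198],[401,338],[436,339],[301,208],[498,211],[308,368],[486,370],[318,555],[468,556]])/1.5625
def pts(v):
    a,b=v[3],v[4]
    return sealer(v,[[-80,170,54],[80,170,54],[-5.5,85,124],[18.5,85,124],[-a,b,54],[a,b,54],[-a,0,54],[a,0,54],[-a,-b,54],[a,-b,54]])
r=least_squares(lambda v:(proj(p,pts(v))-U).ravel(),[537,-45,-.323,70,160])
q=r.x[:3];print(np.round(r.x,3),np.round(r.fun.reshape(-1,2),1).tolist())
s=observe()
R=np.array(s["tool_rot"]);G=lambda P:sealer(q,[P])[0]-180*R[:,2]
print(G([0,100,97]),G([0,-115,79]))
plan(s,G([0,100,97]),q[2])
E
```

```text
[ 5.40748e+02 -3.87970e+01 -3.35000e-01  7.22710e+01  1.58364e+02] [[2.4, -5.4], [0.5, -4.8], [-5.4, -2.7], [-2.8, -2.9], [1.3, -3.7], [2.5, -2.9], [2.0, 19.0], [-0.5, 19.4], [0.4, -6.0], [1.9, -5.5]]
[572.34826762  56.14221116 276.99470679] [ 501.64270449 -146.89897516  258.99470679]
3
0.6 0.8 37.6 0.39; 0.6 0.8 37.6 0.39; 0.6 0.7 37.6 0.39
```

```bash
python3 - <<'E'
from h import *
from workcell import *
import pickle
p=pickle.load(open("w2.pkl","rb"))
U=np.array([[288,194],[513,198],[401,338],[436,339],[301,208],[498,211],[308,368],[486,370],[318,555],[468,556]])/1.5625
def pts(v):
    a,b,c=v[3:6]
    return sealer(v,[[-80,170,54],[80,170,54],[-5.5,85,124],[18.5,85,124],[-a,b,54],[a,b,54],[-a,c,54],[a,c,54],[-a,-b,54],[a,-b,54]])
r=least_squares(lambda v:(proj(p,pts(v))-U).ravel(),[537,-45,-.323,70,160,30],loss="soft_l1")
q=r.x[:3];print(np.round(r.x,3),np.round(r.fun.reshape(-1,2),1).tolist())
s=observe()
R=np.array(s["tool_rot"]);G=lambda P:sealer(q,[P])[0]-180*R[:,2]
print(G([0,100,97]),G([0,-115,79]))
plan(s,G([0,100,97]),q[2])
E
```

```text
[ 5.37896e+02 -4.36660e+01 -3.34000e-01  7.19080e+01  1.60864e+02
  3.28980e+01] [[1.5, -0.2], [-1.1, 0.0], [-6.7, 2.7], [-4.3, 2.4], [0.6, -0.9], [0.8, -0.3], [0.5, -0.2], [0.0, 0.2], [0.3, -1.8], [0.7, -1.5]]
[569.37129048  51.3160328  276.99470679] [ 498.93395265 -151.81835976  258.99470679]
3
-1.3 0.3 37.6 0.37; -1.3 0.3 37.6 0.37; -1.3 0.3 37.6 0.37
```

```bash
python3 - <<'E'
from h import *
import pickle
p=pickle.load(open("w2.pkl","rb"))
im=cv2.resize(p["color"][160:225,215:300],(85*9,65*9),interpolation=cv2.INTER_NEAREST)
q=[537.9,-43.7,-.334]
B=[[x,y,z] for z in(54,124) for x,y in((-5.5,85),(18.5,85),(18.5,115),(-5.5,115))]
for (u,v) in proj(p,sealer(q,B)): cv2.circle(im,(int((u-214.5)*9),int((v-159.5)*9)),4,(0,255,0),-1)
cv2.imwrite("pics/w2c.png",im)
print(-np.array(p["R"]).T@np.array(p["t"]),np.array(p["R"])[2])
E
```

```text
[595.58985063 133.09546325 370.01327458] [-0.07894286 -0.26621858 -0.9606746 ]
```

View pics/w2c.png

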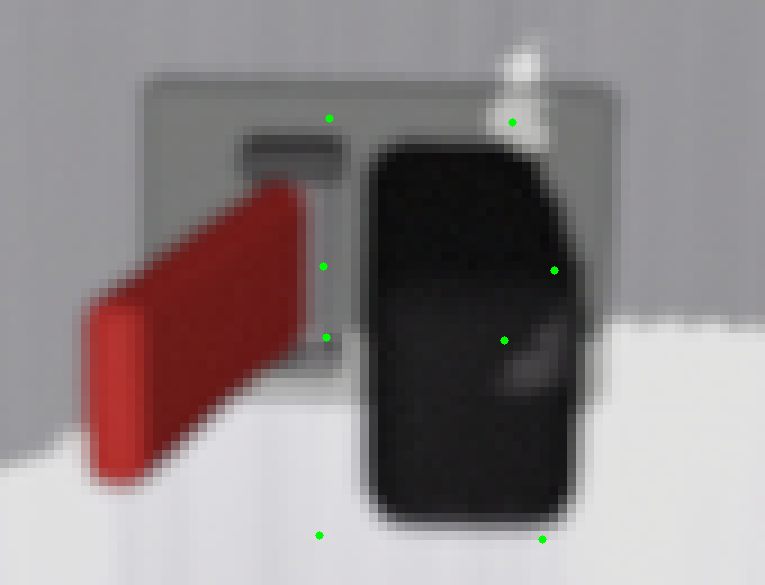

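```bash
python3 - <<'E'
from h import *
from workcell import *
q=[537.9,-43.7,-.33]
s=observe();R=np.array(s["tool_rot"]);g=sealer(q,[[3.5,100,97]])[0]-180*R[:,2];print(g)
plan(s,g,q[2],step=30)
E
```

```text
[572.32927133  50.27135013 276.99470679]
4
-1.0 1.0 28.2 0.22; -1.0 1.0 28.2 0.22; -1.0 1.0 28.2 0.22; -1.0 1.0 28.2 0.22
```

Emit:
{"op": "drive_tool", "data": {"increments": "-1 1 28 0.2; -1 1 28 0.2; -1 1 28 0.2; 0 0 10 0; 0 0 0 0"}}

```text
time: 3.23
ee_pos: [573.0, 49.2, 295.3]
tool_rot: [[0.323, 0.946, 0.013], [0.946, -0.323, -0.004], [0.001, 0.013, -1.0]]
force: [-0.1, -0.4, -0.4]
opening: 94.3
```

```bash
python3 - <<'E'
from h import *
from workcell import *
q=[537.9,-43.7,-.33]
p=capture("wrist");cv2.imwrite("pics/w3.png",p["color"])
s=observe();R=np.array(s["tool_rot"]);g=sealer(q,[[3.5,100,97]])[0]-180*R[:,2];print(s["ee_pos"],s["force"],s["q"])
plan(s,g,q[2],step=30)
E
```

```text
[573.1103803   49.29991458 296.21860275] [ 0.083333   -1.34104442  0.60176329] [ 0.16017584  0.41922657 -0.44711718  1.91261591  0.24576362  0.85004331
 -0.74345173]
1
0.5 -2.1 19.2 0.06
```

View pics/w3.png

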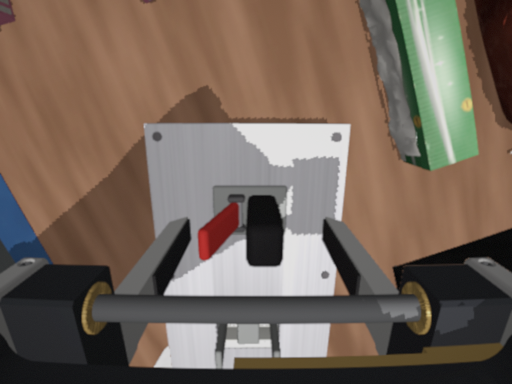

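Emit:
{"op": "drive_tool", "data": {"increments": "0.5 -1.5 19 0; 0 0 0 0; 0 0 0 0"}}

```text
time: 3.53
ee_pos: [573.5, 50.4, 281.3]
tool_rot: [[0.323, 0.946, 0.017], [0.946, -0.323, -0.004], [0.002, 0.018, -1.0]]
force: [0.7, -0.4, 0.5]
opening: 94.2
```

Emit:
{"op": "drive_tool", "data": {"increments": "0 0 0 0; 0 0 0 0; 0 0 0 0; 0 0 0 0; 0 0 0 0", "hand": 0.45}}

```text
time: 3.95
ee_pos: [574.4, 50.7, 286.9]
tool_rot: [[0.324, 0.946, 0.022], [0.946, -0.324, -0.004], [0.004, 0.022, -1.0]]
force: [-3.8, 0.8, 1.9]
opening: 64.5
```

Emit:
{"op": "drive_tool", "data": {"increments": "0 0 6 0; 0 0 2 0; 0 0 1 0", "hand": 1}}

```text
time: 4.2
ee_pos: [574.2, 51.1, 277.9]
tool_rot: [[0.323, 0.946, 0.022], [0.946, -0.323, -0.003], [0.004, 0.022, -1.0]]
force: [-12.9, 3.4, 11.1]
opening: 44.4
```

Emit:
{"op": "drive_tool", "data": {"increments": "0 0 1 0; 0 0 1 0; 0 0 1 0"}}

```text
time: 4.45
ee_pos: [572.4, 52.3, 275.9]
tool_rot: [[0.323, 0.946, 0.016], [0.946, -0.323, -0.004], [0.001, 0.017, -1.0]]
force: [-10.6, -4.1, 31.0]
opening: 36.9
```

Emit:
{"op": "drive_tool", "data": {"increments": "0 0 0 0; 0 0 0 0"}}

```text
time: 4.62
ee_pos: [572.4, 52.3, 276.0]
tool_rot: [[0.323, 0.946, 0.016], [0.946, -0.323, -0.004], [0.001, 0.016, -1.0]]
force: [0.1, 0.5, 2.5]
opening: 37.0
```

Emit:
{"op": "drive_tool", "data": {"increments": "0 0 0 0; 0 0 0 0; 0 0 0 0; 0 0 0 0; 0 0 0 0", "hand": 0}}

```text
time: 5.03
ee_pos: [572.0, 52.4, 274.4]
tool_rot: [[0.323, 0.946, 0.014], [0.946, -0.323, -0.004], [0.0, 0.014, -1.0]]
force: [-1.4, 0.5, -1.3]
opening: 67.0
```

Emit:
{"op": "drive_tool", "data": {"increments": "0 0 0 0; 0 0 0 0; 0 0 0 0; 0 0 0 0; 0 0 0 0"}}

```text
time: 5.45
ee_pos: [572.9, 52.0, 274.7]
tool_rot: [[0.323, 0.946, 0.016], [0.946, -0.323, -0.004], [0.001, 0.017, -1.0]]
force: [-0.6, -0.0, -0.5]
opening: 93.7
```

```bash
python3 - <<'E'
from h import *
from workcell import *
q=[537.9,-43.7,-.33]
s=observe();R=np.array(s["tool_rot"]);g=sealer(q,[[2,-115,79]])[0]-180*R[:,2];g[2]=360;print(g)
p=np.array(s["ee_pos"]);p[2]=370;plan(s,p,q[2],step=35)
s["ee_pos"]=p;plan(s,g,q[2],step=35)
E
```

```text
[ 499.6103591  -152.36490366  360.        ]
3
0.0 0.0 -31.8 0.01; 0.0 0.0 -31.8 0.01; 0.0 0.0 -31.8 0.01
7
-31.0 -0.5 1.4 0.01; -31.0 -0.5 1.4 0.01; -31.0 -0.5 1.4 0.01; -31.0 -0.5 1.4 0.01; -31.0 -0.5 1.4 0.01
-31.0 -0.4 1.4 0.01; -31.0 -0.4 1.4 0.01
```

Emit:
{"op": "drive_tool", "data": {"increments": "0 0 -32 0; 0 0 -32 0; 0 0 -32 0; 0 0 0 0"}}

```text
time: 5.78
ee_pos: [571.1, 52.4, 372.8]
tool_rot: [[0.323, 0.946, 0.012], [0.946, -0.323, -0.004], [0.0, 0.013, -1.0]]
force: [0.3, 0.2, -0.1]
opening: 93.8
```

Emit:
{"op": "drive_tool", "data": {"increments": "-31 -0.5 1.4 0; -31 -0.5 1.4 0; -31 -0.5 1.4 0; -31 -0.5 1.4 0; -31 -0.5 1.4 0"}}

```text
time: 6.2
ee_pos: [519.6, -91.5, 368.8]
tool_rot: [[0.312, 0.95, 0.022], [0.95, -0.312, -0.001], [0.006, 0.021, -1.0]]
force: [0.7, 0.4, -0.6]
opening: 93.9
```

```bash
python3 - <<'E'
from h import *
from workcell import *
q=[537.9,-43.7,-.33]
s=observe();R=np.array(s["tool_rot"]);g=sealer(q,[[2,-115,79]])[0]-180*R[:,2];g[2]=360;print(s["ee_pos"],R[2],g)
plan(s,g,q[2],step=30)
E
```

```text
[519.60240798 -91.50947077 368.82652285] [ 0.00564095  0.02144189 -0.99975418] [ 498.54355336 -152.90192144  360.        ]
3
-21.6 -0.3 2.9 0.23; -21.6 -0.2 2.9 0.23; -21.6 -0.1 2.9 0.23
```

Emit:
{"op": "drive_tool", "data": {"increments": "-21.5 -0.2 3 0.2; -21.5 -0.2 3 0.2; -18 0 3 0.2; 0 0 0 0; 0 0 0 0"}}

```text
time: 6.62
ee_pos: [496.1, -159.2, 359.3]
tool_rot: [[0.332, 0.943, 0.024], [0.943, -0.331, -0.005], [0.003, 0.024, -1.0]]
force: [-0.5, 0.2, 1.0]
opening: 94.4
```

```bash
python3 - <<'E'
from h import *
from workcell import *
import pickle
p=capture("wrist");pickle.dump(p,open("w4.pkl","wb"))
s=observe();print(s["ee_pos"],np.round(s["tool_rot"],3).tolist(),s["time"])
im=cv2.resize(p["color"][90:290,125:391],None,fx=3,fy=3,interpolation=cv2.INTER_CUBIC)
q=[537.9,-43.7,-.33]
B=[[x,y,95] for x,y in((-28,-126),(28,-126),(28,-104),(-28,-104))]+[[-80,-170,54],[80,-170,54]]
U=proj(p,sealer(q,B));print(np.round(U,1).tolist())
for u,v in U: cv2.circle(im,(int((u-124.5)*3),int((v-89.5)*3)),3,(0,255,0),-1)
cv2.imwrite("pics/w4.png",im)
E
```

```text
[ 496.1651023  -159.11132283  359.21269563] [[0.331, 0.943, 0.023], [0.943, -0.331, -0.005], [0.003, 0.024, -1.0]] 6.6667
[[221.3, 204.8], [280.6, 203.9], [281.0, 181.3], [220.2, 182.1], [180.6, 230.3], [321.4, 227.9]]
```

View pics/w4.png

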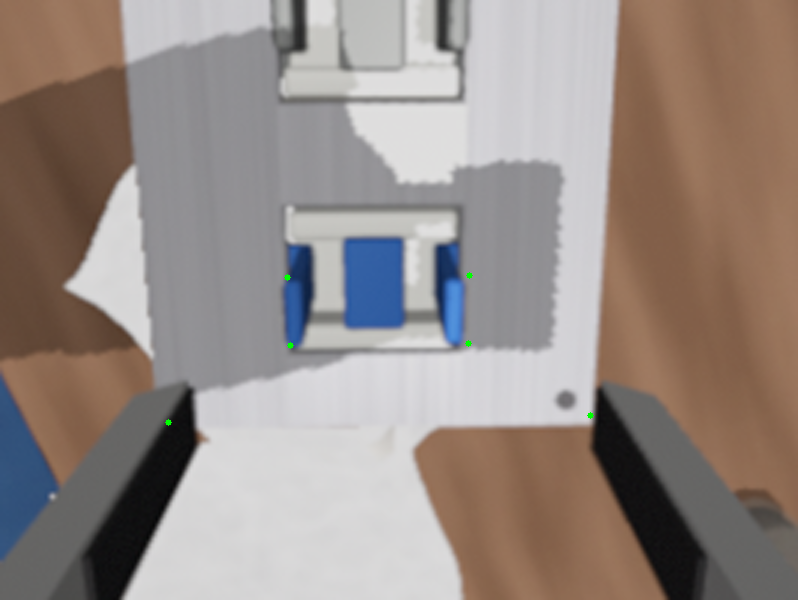

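```bash
python3 - <<'E'
from h import *
from workcell import *
q=[537.9,-43.7,-.332]
s=observe();R=np.array(s["tool_rot"]);g=sealer(q,[[-0.5,-115.5,81]])[0]-180*R[:,2];print(g)
plan(s,g,q[2],step=28)
E
```

```text
[ 495.59786377 -151.83846448  260.94915808]
4
1.7 -0.7 24.6 -0.08; 1.7 -0.7 24.6 -0.08; 1.7 -0.7 24.6 -0.08; 1.7 -0.7 24.6 -0.08
```

Emit:
{"op": "drive_tool", "data": {"increments": "2.5 -0.7 20 0; 2.5 -0.7 20 0; 1 -0.7 20 0; 0 0 0 0"}}

```text
time: 7.0
ee_pos: [499.8, -149.7, 299.3]
tool_rot: [[0.328, 0.944, 0.029], [0.945, -0.328, -0.006], [0.004, 0.029, -1.0]]
force: [-0.8, -0.3, -0.3]
opening: 94.1
```

```bash
python3 - <<'E'
from h import *
from workcell import *
q=[537.9,-43.7,-.332]
p=capture("wrist")
s=observe();R=np.array(s["tool_rot"]);g=sealer(q,[[-0.5,-115.5,81]])[0]-180*R[:,2];print(s["ee_pos"],R[2],g)
plan(s,g,q[2],step=28)
im=cv2.resize(p["color"][110:310,125:391],None,fx=3,fy=3,interpolation=cv2.INTER_CUBIC);cv2.imwrite("pics/w5.png",im)
E
```

```text
[ 500.33499534 -149.70740082  300.95843003] [ 0.00444795  0.03031738 -0.99953043] [ 494.36371035 -151.6979725   260.91547665]
2
-1.9 -2.5 20.0 -0.06; -1.9 -2.5 20.0 -0.06
```

View pics/w5.png

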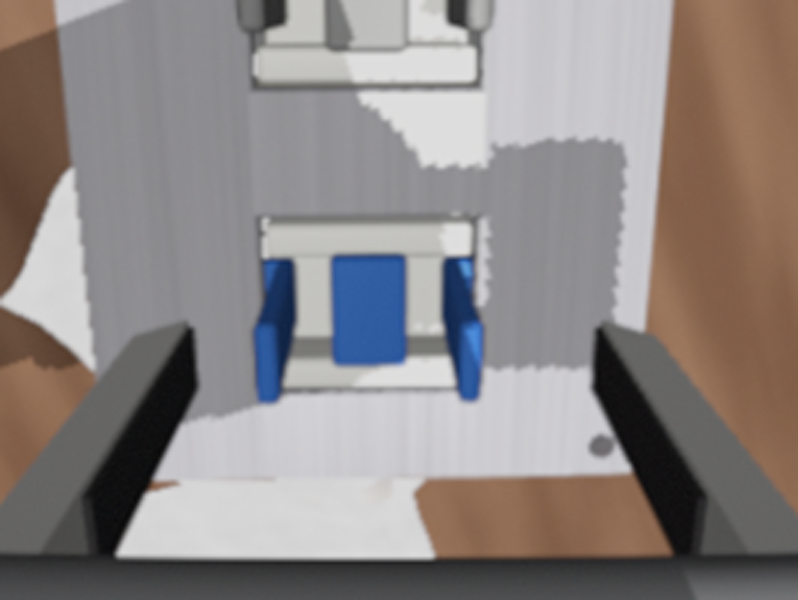

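Emit:
{"op": "drive_tool", "data": {"increments": "-1.5 -3 20 0; -1.5 -3 15 0; 0 0 0 0"}}

```text
time: 7.3
ee_pos: [497.0, -149.0, 268.6]
tool_rot: [[0.325, 0.945, 0.035], [0.946, -0.325, -0.006], [0.005, 0.035, -0.999]]
force: [-0.5, 0.5, -0.6]
opening: 94.1
```

```bash
python3 - <<'E'
from h import *
from workcell import *
q=[537.9,-43.7,-.332]
s=observe();R=np.array(s["tool_rot"]);g=sealer(q,[[-1,-115,81]])[0]-180*R[:,2];print(s["ee_pos"],R[2],g)
plan(s,g,q[2],step=28)
E
```

```text
[ 497.02473818 -149.02801515  268.61571071] [ 0.00533579  0.0348579  -0.99937803] [ 493.22579568 -150.96549444  260.88804624]
1
-3.1 -3.0 7.7 0.07
```

Emit:
{"op": "drive_tool", "data": {"increments": "-2.5 -3 9.5 0"}}

```text
time: 7.38
ee_pos: [495.1, -150.0, 261.1]
tool_rot: [[0.324, 0.945, 0.038], [0.946, -0.324, -0.007], [0.006, 0.038, -0.999]]
force: [1.0, -0.3, -0.0]
opening: 93.6
```

```bash
python3 - <<'E'
from h import *
from workcell import *
q=[537.9,-43.7,-.332]
p=capture("wrist");p=capture("wrist")
s=observe();R=np.array(s["tool_rot"]);g=sealer(q,[[-1,-115,81]])[0]-180*R[:,2];print(s["ee_pos"],R[2],g)
plan(s,g,q[2],step=28)
im=cv2.resize(p["color"][110:310,125:391],None,fx=3,fy=3,interpolation=cv2.INTER_CUBIC);cv2.imwrite("pics/w6.png",im)
E
```

```text
[ 493.44433303 -150.49222402  258.98007849] [ 0.00510567  0.03443595 -0.99939386] [ 493.31098494 -150.95148686  260.89089568]
1
-0.5 0.0 -1.9 0.08
```

View pics/w6.png

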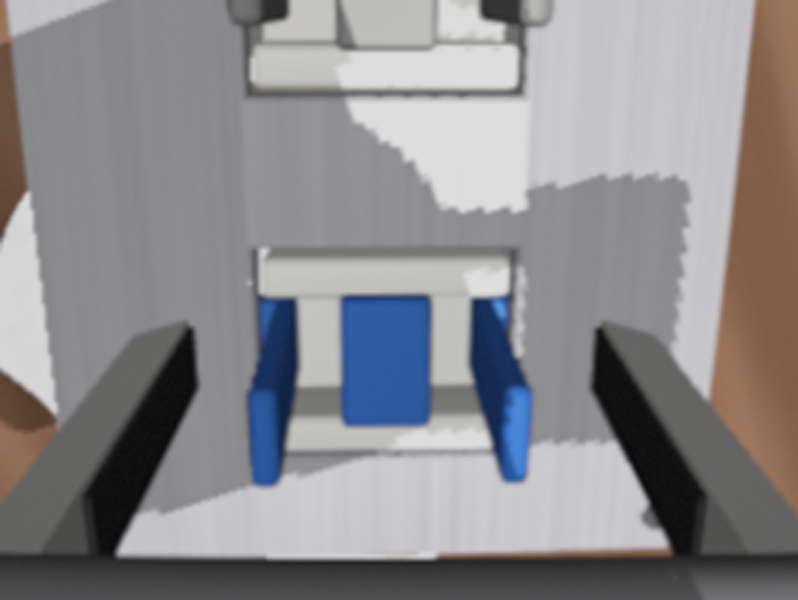

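Emit:
{"op": "drive_tool", "data": {"increments": "0 0 0 0; 0 0 0 0; 0 0 0 0; 0 0 0 0; 0 0 0 0", "hand": 1}}

```text
time: 7.9
ee_pos: [494.5, -150.7, 261.8]
tool_rot: [[0.325, 0.945, 0.037], [0.946, -0.325, -0.007], [0.005, 0.038, -0.999]]
force: [-0.3, -0.1, 0.5]
opening: 64.1
```

Emit:
{"op": "drive_tool", "data": {"increments": "0 0 0 0; 0 0 0 0; 0 0 0 0; 0 0 0 0; 0 0 0 0"}}

```text
time: 8.32
ee_pos: [493.5, -150.3, 261.9]
tool_rot: [[0.325, 0.945, 0.034], [0.946, -0.325, -0.007], [0.005, 0.035, -0.999]]
force: [1.5, -0.7, 3.5]
opening: 38.1
```

Emit:
{"op": "drive_tool", "data": {"increments": "0 0.3 -8 0; 0 0.4 -12 0; 0 0.4 -12 0"}}

```text
time: 8.57
ee_pos: [492.8, -150.2, 294.0]
tool_rot: [[0.324, 0.945, 0.031], [0.946, -0.324, -0.005], [0.005, 0.031, -1.0]]
force: [-0.6, -0.2, -1.2]
opening: 37.9
```

```bash
python3 - <<'E'
from workcell import *
import cv2,numpy as np
p=capture("scene");s=observe();print(s["ee_pos"],s["force"],s["torque"],s["opening"],np.round(s["tool_rot"],3)[2])
cv2.imwrite("pics/s2.png",p["color"])
E
```

```text
[ 493.53563486 -150.27687664  296.38420765] [ 1.93023225 -0.98725055  1.99021232] [-0.02408332 -0.18168819 -0.00566089] 37.69281539317311 [ 0.005  0.034 -0.999]
```

Emit:
{"op": "drive_tool", "data": {"increments": "0 0.5 -16 0; 0 0.6 -20 0; 0 0.6 -20 0; 0 0.6 -20 0; 0 0.6 -18 0"}}

```text
time: 9.03
ee_pos: [492.2, -150.5, 395.1]
tool_rot: [[0.324, 0.945, 0.033], [0.946, -0.324, -0.006], [0.005, 0.033, -0.999]]
force: [0.4, -1.3, -1.3]
opening: 38.0
```

```bash
python3 - <<'E'
from workcell import *
import cv2,numpy as np
p=capture("scene");s=observe();print(s["time"],s["ee_pos"],s["force"],s["opening"],np.round(s["tool_rot"],3)[2])
a=cv2.resize(p["color"][130:270,160:340],None,fx=4.4,fy=4.2,interpolation=cv2.INTER_CUBIC)
cv2.imwrite("pics/s3.png",a)
E
```

```text
9.0833 [ 493.00586811 -150.53022434  398.55807928] [ 1.76245392 -0.67099526  3.56435454] 38.15273858205822 [ 0.005  0.037 -0.999]
```

View pics/s3.png

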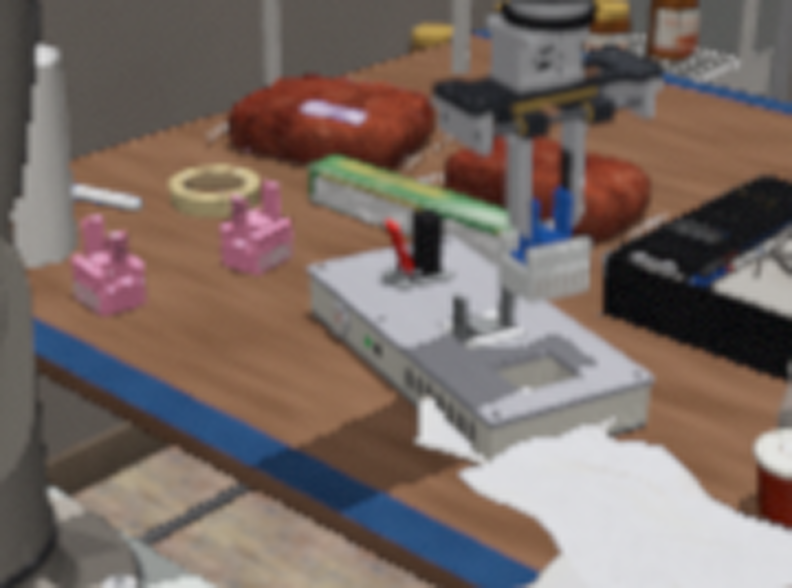

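Emit:
{"op": "drive_tool", "data": {"increments": "0 0.2 -7 0; 0 0 0 0; 0 0 0 0; 0 0 0 0; 0 0 0 0"}}

```text
time: 9.5
ee_pos: [492.7, -150.6, 407.7]
tool_rot: [[0.324, 0.945, 0.04], [0.946, -0.324, -0.008], [0.005, 0.04, -0.999]]
force: [-1.2, 0.1, -2.2]
opening: 38.2
```

```bash
python3 - <<'E'
from workcell import *
import cv2,numpy as np
for i in range(4):
    p=capture("wrist");s=observe();print(s["time"],s["ee_pos"],s["force"],s["opening"],np.round(s["tool_rot"],3)[2],np.abs(s["qvel"]).max())
cv2.imwrite("pics/w7.png",p["color"])
E
```

```text
9.55 [ 492.6418446  -150.56394806  407.53107859] [ 0.2487802   0.14487987 -1.90035643] 38.36449823360041 [ 0.005  0.04  -0.999] 0.0020081270538684173
9.6 [ 492.66786153 -150.55428466  407.55488277] [ 0.10644269 -0.07177113 -1.15317164] 37.9703015509334 [ 0.005  0.04  -0.999] 0.003445740017350092
9.65 [ 492.72237055 -150.55259334  407.66616146] [ 0.3566087   0.53424129 -1.88613362] 37.881787264292626 [ 0.005  0.04  -0.999] 0.0037021889103243588
9.7 [ 492.75747251 -150.58866774  407.7554301 ] [-0.24077857  0.35762028 -2.04951718] 38.22739685966981 [ 0.005  0.04  -0.999] 0.0018622847665677802
```

View pics/w7.png

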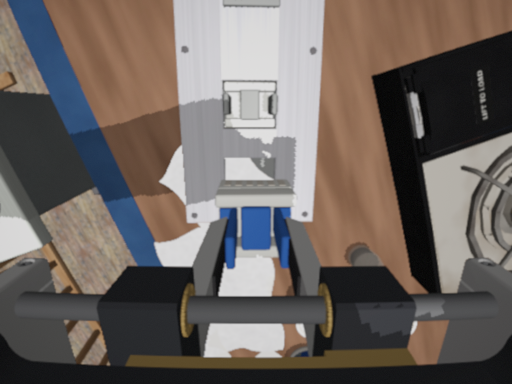

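```bash
python3 -c "
from workcell import *
print(sign_off())"
```

```text
the job is handed in; nothing more can be done
None
```

I vented the packer, then lifted the blue cassette out. I handed the job in at about 9.7 s with the arm holding it above the packer; the hand-in gave no verdict.

- **Vent:** the jaws closed to 36.9 mm against the expected 37 mm, so the trigger was squeezed home. A later picture shows it leaning out again.
- **Catches:** the jaw opening stayed at about 38 mm. That is slightly under the 40 mm given for fully pressed, so both catches are pressed in.
- **Lift:** the cassette rose about 146 mm, putting its underside roughly 10 cm above the deck. The arm was essentially still, with joint speeds of 0.004 rad/s or less and about 2 N at the wrist.
- **Rest of the scene:** the last pictures show the bay empty and the grey cassette seated. Nothing else in view looked moved, but I did not check each item separately.

Two things were slightly off:
- **Tilt:** the tool ended about 2.3° from vertical, because small tilts built up over the moves and the interface cannot correct them. The cassette probably leans by about as much.
- **Vent grip position:** the post sat about 4 mm further back than my fit of the packer predicted. I corrected for it from the wrist pictures before squeezing.

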